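# Try the test kiln's lid, free its latch if it has caught, and hold the lid open

### The arm

A 6-joint arm with a two-finger parallel gripper is mounted at the origin on a cart in front of the work surface, level with it; the furniture and walls round the work are solid. World frame = base frame: x ahead of the robot, y to its left, z up, the work surface at z = 0. Lengths are in m, angles in degrees, forces in N, time in s.
With the tool pointing down it reaches from about 0.4 to 0.825 m from the base axis. Payload 7 kg.
Tool frame: the origin (TCP) lies midway between the tips of the shut fingers; the grasp point (between the pads) lies hold_point_z behind it (hold_point_z is the distance from the TCP to the grasp point, in m); z points along the fingers, y is the line along which they close (so a half turn about z gives the same grasp; the last joint's range is limited). The gripper opens to 88 mm and grips with 3 to 60 N. Pads are 19 mm wide; open, the fingers measure 130 mm over their backs; the gripper's body (78 mm by 193 mm) begins 47 mm behind the grasp point.
Start: joints at [87.955, 20.546, 0.682, 0, -70.136, -16.507], TCP at [0.215, 0.64, 0.227] pointing down, gripper open.
Joint ranges: [-176.03, 176.03], [-82.01, 121.73], [-58.28, 71.71], [-173.87, 95.51], [-174.79, -0.11], [-173.66, 173.66]. Speed limits (degrees/s): [136.94, 136.94, 172.46, 180, 180, 180].

### API

Orientations are given as [roll, pitch, yaw] about the fixed x, y, z axes, in that order (R = Rz(yaw) Ry(pitch) Rx(roll)).
In Python, from plant import * gives the robot as it stands.
- The arm moves only by the tool step_arm, never from a script. Its argument "steps" is a list that holds one entry, the list of rows, each a list of 6 numbers: the shift along the tool's x, y, z scaled (see below), then the turn, a rotation vector about the tool's x, y, z scaled (see below). In form: [[[tx, ty, tz, wx, wy, wz], ...]]. A call has 1 to 20 rows; each row is the pose to reach, as a shift and turn from the pose commanded when the call began, along the tool's axes at that moment; what a row does not reach only later rows make up. The controller multiplies each number of a shift by 100 mm and each number of a turn by 0.5 rad. A row lasts 1/10 s, in which the tool goes at most 50 mm and 8.59 degrees, less where a joint would pass 70% of its speed; a pose out of reach is approached as far as the arm can. A call with a number of a shift or a turn outside -1 to 1 is refused whole. A call with a gripper value outside its range is refused whole. "jaw" is the closure in counts, from 0 (fully open) to 255 (shut), set as the call begins (left out, the last holds). The fingers move at their own pace and stop on an object; the grip force is fixed at half the most. Time passes only in rows, so rows that repeat a pose let the fingers close. It gives the time, the measured TCP pose, the force, the opening and the grip force at its end, in the units of the state.
- get_obs(): the state, without advancing time (a new reading comes with each control period).
- snapshot(name): name is "scene" or "top" or "wrist"; returns (picture, depth): 420x560x3 uint8, red, green, blue; 420x560 float32, m along the optical axis (not along the pixel's ray), 0 where there is no reading.
- calibration(name): a dict with "mtx" (3x3 intrinsics, pixels), "dist" ([k1, k2, p1, p2, k3] as OpenCV has them; the pictures are not rectified), "rvec" (rotation vector, rad) and "tvec" (3), from world to camera coordinates, as OpenCV has them. Camera axes: x right, y down, z forward; pixel columns grow to the right and rows downward; lengths in m; the calibration is good to about 2 mm. A picture is of the moment at which its call begins: read the wrist's pose just before it. calibration takes no time and is no camera call; for the wrist camera it gives the pose at the moment of the call.
- close_job(): hands the job in; it is judged then, once.
The state is a dict: "clock": time; "joint_pos": joint angles; "qvel": joint speeds; "tau": joint torques, N m; "tool_pos": TCP position; "orientation": TCP orientation; "force": force on the tool from outside, world axes, zero at the start; "moment": the same for the moment, N m; "opening": finger opening in m; "gripper_force": force on a finger pad.
Only numpy, scipy, OpenCV 4.12 (cv2) and the standard library are available. Lean on these libraries where they do the work, as an engineer would, in place of code of your own. Each camera call takes 0.05 s, during which the arm holds its last target. There are 200 camera calls.

### The job

The potter wants to look into the small test kiln, but nobody can see whether its lid is latched: tug the lid up by its black bow handle to find out, and if it is caught, lift the red sprung latch knob beside the handle, give it a quarter turn, let it drop home and let go of it. Then raise the lid by its handle until it stands about 40 degrees open and finish while still holding it there by the handle, steady, with the latch knob dropped home. Leave everything else on the table where it is.

Things in the scene. Friction and masses are not known exactly. Their poses are not given: they have to be found in the camera images.
- kiln: Bench-top test kiln, fast on the table: steel jacket 230 x 260 mm (x, y), 125 mm high, grey controller box 42 mm thick on its left side, 36 mm steel-cased lid on top (lid top 165 mm above the table). Origin under its middle, on the table; x points from its front (robot side) to its back, y to its left, z up.
- handle: Black bow handle on the lid: round bar 12 mm thick, 100 mm free length along the kiln's y, a post at each end. Origin at the bar's middle, 40 mm above the lid top (34 mm clear below), in the kiln's frame (-78, 45, 205) mm when shut. Frame as the kiln's, tipping about y with the lid. Pinch it from above, fingers before and behind it; the bar may turn between upright fingers as the lid rises.
- lid_hinge (a point): Middle of the lid's hinge axis at the top of the kiln's back, in the kiln's frame (127, 0, 131) mm; the axis runs along the kiln's y. With the lid shut the bar's middle lies 205 mm in front of it, 74 mm above it and 45 mm to the left.
- lid (a joint): Lid angle in rad: 0 shut, growing as the lid's front rises, to 1.35. The lid weighs about 1.4 kg, has no stay and falls shut if let go; lifting it takes 7 to 11 N at the bar. If the latch is caught, the lid rises only about 0.037 rad (8 mm at the bar) and stops dead; 25 N is tug enough.
- knob (a point): Middle, half-way up, of the red fluted round latch knob (29 mm across, 25 mm high, axis upright), in the kiln's frame (-141, -85, 194) mm when home: 29 mm above the lid top, 26 mm out from the kiln's front, clear all round. It rises with knob and lid but does not turn with the knob, which looks the same in every position. The knob is the head of a sprung plunger.
- keeper (a point): Middle of the slot in the steel keeper on the kiln's front, below the knob. The plunger's T-foot hangs under it: across the slot it catches, along it it passes. Four notches a quarter turn apart hold the knob; each quarter turn, either way, swaps caught and free; the start is unknown. Turned over 65 degrees and let go, the notch bevels draw it the rest of the way.
- plunger (a joint): How far the latch knob is lifted, in m: 0 home in a notch, 0.0085 at the top of its travel. It cannot turn until it is lifted 6.5 mm or more. The spring and knob take about 2.5 N at first and 4 N at the top; lifting beyond the top begins to lift the lid.
- tile_blue: Bystander, to be left alone: L-shaped blue-glazed test tile 30 x 38 x 59 mm. Origin under its middle.
- tile_green: Bystander, to be left alone: L-shaped green-glazed test tile 30 x 38 x 56 mm. Origin under its middle.
- cone_box: Bystander, to be left alone: orange and white card box 46 x 92 x 34 mm. Origin under its middle.
- cup_bisque: Bystander, to be left alone: unglazed beige tumbler, 65 mm across, 67 mm high. Origin under its middle.
- sprig_mould: Bystander, to be left alone: white plaster sprig mould 52 x 70 x 31 mm. Origin under its middle.
- masking_tape: Bystander, to be left alone: roll of masking tape, 103 mm across, 25 mm high. Origin under its middle.
- calipers: Bystander, to be left alone: bent aluminium calipers 152 x 90 x 12 mm, lying flat. Origin under its middle.

How it is judged (in metres and radians):
On the way:
1. the lid is tugged upward by its handle (off its seat, the fingers pulling with at least 4 N on the handle) (value of joint lid above 0.015 rad and contact force between the fingers and handle above 4 N), for 0.2 s.
At the end, for the whole second after the job is handed in: The lid stands between 30 and 51 degrees open (0.52 to 0.90 rad) and still, the fingers carry it by the handle with at least 4 N, and the latch knob is home (less than 2 mm lifted) (value of joint lid between 0.52 and 0.9 rad and velocity of joint lid between -0.08 and 0.08 rad/s and contact force between the fingers and handle above 4 N and value of joint plunger below 0.002 m); the arm keeps its last pose, push and grip.
It fails at once if a bystander is pushed more than 30 mm (distance of any of tile_blue, tile_green, cone_box, cup_bisque, sprig_mould, masking_tape, calipers from where it was at the start of the episode above 0.03 m).
It fails at once if a test tile, the card box or the cup is knocked over (angle between any of tile_blue, tile_green, cone_box, cup_bisque's own z axis and vertical above 0.5 rad).
It also fails if it takes over 69 s, if anything falls off the work surface, if the arm or the gripper's body presses on something with over 40 N, if the wrist force passes 120 N, or if a joint passes its speed limit or range.

## Working session

There is one attempt and no reset: what is moved stays moved. The work goes in short steps, Python scripts to look and compute and a tool call to move; the robot and the scene stay as the last step left them, time stands still between calls to the robot, and variables do not carry over. Pictures are saved under pics/ and viewed, at most 10 in all, crops included, and the job is handed in when it is done.

Besides the shell and the picture viewer there is one more tool, called as name(argument=value, ...), one argument or row to a line, values as JSON. step_arm: Moves the arm, as the interface text tells. Its arguments: {"type":"object","properties":{"steps":{"type":"array","items":{"type":"array","items":{"type":"array","items":{"type":"number","minimum":-1,"maximum":1}}}},"jaw":{"type":"number"}},"required":["steps"]}

```bash
ls; mkdir -p pics; python3 - <<'E'
from plant import *
import cv2,numpy as np
print(get_obs())
for n in("scene","top"):
    p,d=snapshot(n); cv2.imwrite(f"pics/{n}0.png",p[:,:,::-1]); np.save(f"pics/{n}0.npy",d); np.save(f"pics/{n}0rgb.npy",p)
    print(n,calibration(n))
E
```

```text
pics
{'clock': 0.0, 'joint_pos': array([ 8.79555131e+01,  2.05914883e+01,  6.35799623e-01, -1.74264096e-02,
       -7.01356748e+01, -1.65067344e+01]), 'qvel': array([-0.01592899,  0.05458793,  0.02425314, -0.01059915, -0.0303508 ,
       -0.0063514 ]), 'tau': array([-3.04603818e-04, -5.82714272e+01,  2.93052453e+01,  6.99722573e+00,
        6.85457155e-03, -1.72159080e-04]), 'tool_pos': array([0.21464206, 0.63947517, 0.22564594]), 'orientation': array([ 1.79907747e+02, -1.02541593e-02, -1.85571476e+01]), 'force': array([-0.05405649, -0.30742242, -0.67452768]), 'moment': array([0.01332362, 0.0056199 , 0.0228809 ]), 'gripper_force': 0.0, 'opening': 0.08764638490940696}
scene {'mtx': array([[455.77964301,   0.        , 286.88706679],
       [  0.        , 455.77964301, 207.48533507],
       [  0.        ,   0.        ,   1.        ]]), 'dist': array([-0.07695171,  0.        ,  0.        ,  0.        ,  0.        ]), 'rvec': array([ 2.03893907, -0.68050995,  0.39875556]), 'tvec': array([-0.42139247,  0.32378653,  1.22070395])}
top {'mtx': array([[476.93979419,   0.        , 283.96894731],
       [  0.        , 476.93979419, 217.49707546],
       [  0.        ,   0.        ,   1.        ]]), 'dist': array([-0.03065995,  0.        ,  0.        ,  0.        ,  0.        ]), 'rvec': array([ 2.16744164, -2.14476747,  0.15127942]), 'tvec': array([0.03727243, 0.57701191, 2.00001407])}
```

View pics/scene0.png

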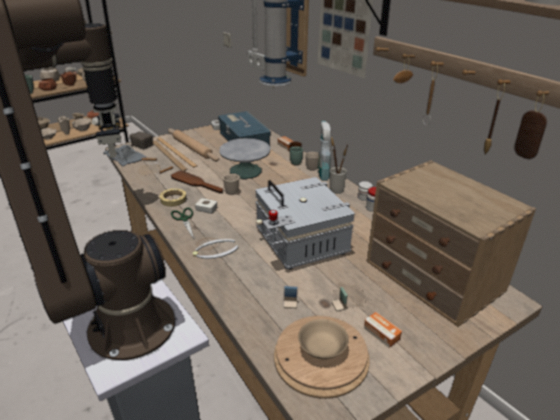

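View pics/top0.png

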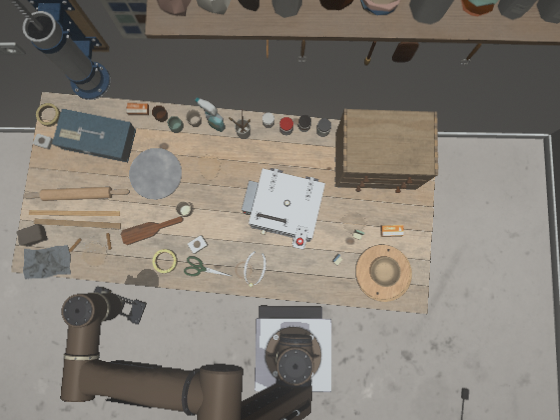

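Scene: kiln in mid-table, knob at (273,215), bow handle near (275,193). Top view: knob (300,241), bar from about (257,215) to (287,222). I'll cast rays from these.

```bash
cat > h.py <<'E'
from plant import *
import cv2,numpy as np
def ray(c,uv):
    n=cv2.undistortPoints(np.array([[uv]],float),c["mtx"],c["dist"])[0,0]
    R=cv2.Rodrigues(c["rvec"])[0]; t=np.ravel(c["tvec"])
    return -R.T@t, R.T@np.array([*n,1.])
def onplane(c,uv,z):
    o,d=ray(c,uv); return o+d*(z-o[2])/d[2]
def blobs(m,amin=8):
    n,l,s,ce=cv2.connectedComponentsWithStats(m.astype(np.uint8))
    return [(s[i].tolist(),ce[i].round(1).tolist(),l==i) for i in range(1,n) if s[i][4]>=amin]
def red(p):
    h=cv2.cvtColor(p,cv2.COLOR_RGB2HSV); return ((h[...,0]<8)|(h[...,0]>172))&(h[...,1]>150)&(h[...,2]>60)
def proj(c,P):
    return cv2.projectPoints(np.array(P,float).reshape(-1,3),c["rvec"],c["tvec"],c["mtx"],c["dist"])[0][:,0]
E
python3 - <<'E'
from h import *
for n,box in(("top",(240,170,330,250)),("scene",(240,170,360,265))):
    p=np.load(f"pics/{n}0rgb.npy");d=np.load(f"pics/{n}0.npy");c=calibration(n)
    x0,y0,x1,y1=box; M=np.zeros(p.shape[:2],bool);M[y0:y1,x0:x1]=1
    for s,ce,m in blobs(red(p)&M): print(n,"red",s,ce,onplane(c,ce,.2 if n=="top" else .194),np.median(d[m]))
    for s,ce,m in blobs((p.max(2)<60)&M,20):
        r=cv2.minAreaRect(np.argwhere(m)[:,::-1].astype(np.float32)); print(n,"dark",s,ce,r,onplane(c,ce,.208))
# lid top outline from top depth
p=np.load("pics/top0rgb.npy");d=np.load("pics/top0.npy");c=calibration("top")
R=cv2.Rodrigues(c["rvec"])[0];t=np.ravel(c["tvec"])
pts=[]
for v in range(165,250):
    for u in range(240,330):
        if d[v,u]>0:
            o,dd=ray(c,(u,v)); P=o+dd*d[v,u]
            if .155<P[2]<.175: pts.append(P)
pts=np.array(pts);print(len(pts),cv2.minAreaRect(pts[:,:2].astype(np.float32)),np.median(pts[:,2]))
im=cv2.resize(p[160:260,230:340],None,fx=7,fy=6,interpolation=cv2.INTER_CUBIC);cv2.imwrite("pics/topc.png",im[:600,:,::-1])
E
```

```text
top red [297, 238, 6, 5, 8] [298.9, 239.6] [ 0.46847203 -0.01479935  0.2       ] 1.8504148
scene red [269, 211, 8, 10, 48] [272.5, 215.7] [ 0.45960369 -0.01792984  0.194     ] 1.3362646
scene dark [269, 181, 14, 15, 33] [274.4, 187.6] ((274.7500305175781, 188.75001525878906), (19.091880798339844, 2.8284270763397217), 45.0) [0.54954074 0.0961797  0.208     ]
scene dark [333, 238, 3, 11, 23] [333.7, 242.9] ((334.0, 243.0), (10.0, 2.0), 90.0) [ 0.4999086  -0.24018004  0.208     ]
scene dark [319, 241, 3, 12, 26] [319.8, 246.5] ((320.0, 246.5), (11.0, 2.0), 90.0) [ 0.45951845 -0.23034697  0.208     ]
scene dark [326, 240, 3, 11, 23] [326.8, 244.9] ((327.0, 245.0), (10.0, 2.0), 90.0) [ 0.47910265 -0.23597669  0.208     ]
scene dark [312, 243, 3, 12, 24] [312.7, 248.6] ((312.6097412109375, 248.51219177246094), (1.9877676963806152, 11.0431547164917), 6.34019136428833) [ 0.43853144 -0.22629741  0.208     ]
scene dark [305, 245, 2, 12, 23] [305.5, 250.7] ((305.5, 250.5), (11.0, 1.0), 90.0) [ 0.41762311 -0.22215715  0.208     ]
3476 ((0.6002681255340576, 0.04096382111310959), (0.2630155086517334, 0.2916261553764343), 76.8636245727539) 0.16687681704503743
```

View pics/topc.png

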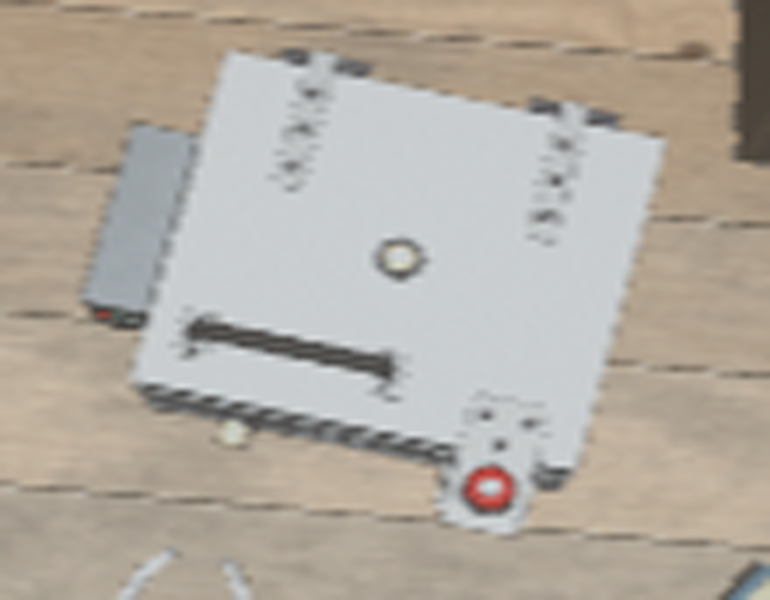

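Crop: knob centre about (299.4,241.0) full-frame, bar from (256.6,214.2) to (285.6,220.5), controller box on the left.

```bash
python3 - <<'E'
from h import *
c=calibration("top")
K=onplane(c,(299.4,241.0),.2065); a=onplane(c,(256.6,214.2),.211); b=onplane(c,(285.6,220.5),.211)
print(K,a,b,(a+b)/2,np.linalg.norm(a-b))
v=a-b; print("bar yaw",np.degrees(np.arctan2(-v[0],v[1])))
w=(a+b)/2-K; e=np.degrees(np.arctan2(w[1],w[0])-np.arctan2(130,63)); print("yaw from knob-bar",e,np.linalg.norm(w[:2]),np.hypot(130,63))
# lid corners z=.165: backleft, backright, frontleft
cr=[onplane(c,(230+x/7,160+y/6),.165) for x,y in((230,52),(664,140),(137,383))]
for q in cr: print(q)
print(np.degrees(np.arctan2(-(cr[0]-cr[1])[0],(cr[0]-cr[1])[1])))
# scene triangulation
cs=calibration("scene")
def tri(u1,u2):
    o1,d1=ray(c,u1);o2,d2=ray(cs,u2)
    s=np.linalg.lstsq(np.c_[d1,-d2],o2-o1,rcond=None)[0];return (o1+s[0]*d1+o2+s[1]*d2)/2,np.linalg.norm(o1+s[0]*d1-o2-s[1]*d2)
print(tri((299.4,241.),(272.5,215.7)))
E
```

```text
[ 0.46246118 -0.01652815  0.2065    ] [0.56532932 0.15164251 0.211     ] [0.54174802 0.03801265 0.211     ] [0.55353867 0.09482758 0.211     ] 0.11605095493747408
bar yaw -11.724018971070757
yaw from knob-bar -13.424079434766185 0.14385829074790255 144.46106741956464
[0.75874445 0.13191637 0.165     ]
[ 0.70100695 -0.11994143  0.165     ]
[0.53258478 0.18140067 0.165     ]
-12.91175059878153
(array([ 0.46246577, -0.01633968,  0.1922802 ]), np.float64(0.002805527260857842))
```

```bash
cat >> h.py <<'E'
from scipy.spatial.transform import Rotation as Ro
def plan(goal,yaw,N,start=None):
    "print N calls: full tool-frame shift (units) and turn units"
    o=get_obs(); p=np.array(o["tool_pos"]) if start is None else start; y=o["orientation"][2]
    dy=(yaw-y+180)%360-180; d=(np.array(goal)-p)/N
    for i in range(N):
        R=Ro.from_euler("xyz",[180,0,y+dy*i/N],degrees=True)
        print(np.round(R.inv().apply(d)/.1,3), "wz",round(-np.radians(dy/N)/.5,3))
E
python3 - <<'E'
from h import *
import plant
print([ (k,v) for k,v in vars(plant).items() if 'hold' in k.lower()])
plan((.553,.095,.31),-103,7)
E
```

```text
[('hold_point_z', 0.0188)]
[ 0.706  0.584 -0.12 ] wz 0.421
[ 0.812  0.423 -0.12 ] wz 0.421
[ 0.883  0.244 -0.12 ] wz 0.421
[ 0.914  0.054 -0.12 ] wz 0.421
[ 0.905 -0.138 -0.12 ] wz 0.421
[ 0.856 -0.324 -0.12 ] wz 0.421
[ 0.77  -0.496 -0.12 ] wz 0.421
```

step_arm(
  steps=[
    [[0.18,0.15,-0.03,0,0,0.1],[0.36,0.29,-0.06,0,0,0.21],[0.53,0.44,-0.09,0,0,0.32],[0.71,0.58,-0.12,0,0,0.42]],
  ],
  jaw=0,
)

```text
clock: 0.5
tool_pos: [0.2639, 0.5612, 0.2382]
orientation: [180.0, -0.0, -30.7]
force: [-1.1, -0.3, -0.0]
opening: 0.0879
gripper_force: 0.0
```

step_arm(
  steps=[
    [[0.2,0.1,-0.03,0,0,0.1],[0.4,0.21,-0.06,0,0,0.21],[0.6,0.31,-0.09,0,0,0.32],[0.81,0.42,-0.12,0,0,0.42]],
  ],
)

```text
clock: 0.9
tool_pos: [0.3129, 0.4834, 0.2509]
orientation: [-180.0, 0.0, -42.9]
force: [0.6, 0.1, -0.5]
opening: 0.0874
gripper_force: 0.0
```

step_arm(
  steps=[
    [[0.22,0.06,-0.03,0,0,0.1],[0.44,0.12,-0.06,0,0,0.21],[0.66,0.18,-0.09,0,0,0.32],[0.88,0.24,-0.12,0,0,0.42]],
  ],
)

```text
clock: 1.3
tool_pos: [0.3613, 0.406, 0.2629]
orientation: [-180.0, 0.0, -54.9]
force: [0.1, -0.6, -0.3]
opening: 0.0876
gripper_force: 0.0
```

step_arm(
  steps=[
    [[0.23,0.01,-0.03,0,0,0.1],[0.46,0.03,-0.06,0,0,0.21],[0.68,0.04,-0.09,0,0,0.32],[0.91,0.05,-0.12,0,0,0.42]],
  ],
)

```text
clock: 1.7
tool_pos: [0.4097, 0.3289, 0.2749]
orientation: [-180.0, 0.0, -66.9]
force: [-0.7, -0.2, 0.2]
opening: 0.0877
gripper_force: 0.0
```

step_arm(
  steps=[
    [[0.22,-0.03,-0.03,0,0,0.1],[0.45,-0.07,-0.06,0,0,0.21],[0.68,-0.1,-0.09,0,0,0.32],[0.9,-0.14,-0.12,0,0,0.42]],
  ],
)

```text
clock: 2.1
tool_pos: [0.458, 0.2516, 0.287]
orientation: [-180.0, 0.0, -79.0]
force: [0.5, 0.0, 1.3]
opening: 0.0877
gripper_force: 0.0
```

step_arm(
  steps=[
    [[0.21,-0.08,-0.03,0,0,0.1],[0.43,-0.16,-0.06,0,0,0.21],[0.64,-0.24,-0.09,0,0,0.32],[0.86,-0.32,-0.12,0,0,0.42]],
  ],
)

```text
clock: 2.5
tool_pos: [0.5061, 0.1737, 0.2989]
orientation: [-180.0, 0.0, -91.0]
force: [0.3, 0.4, -0.1]
opening: 0.0874
gripper_force: 0.0
```

step_arm(
  steps=[
    [[0.19,-0.12,-0.03,0,0,0.1],[0.38,-0.25,-0.06,0,0,0.21],[0.58,-0.37,-0.09,0,0,0.32],[0.77,-0.5,-0.12,0,0,0.42],[0.77,-0.5,-0.12,0,0,0.42],[0.77,-0.5,-0.12,0,0,0.42]],
  ],
)

```text
clock: 3.1
tool_pos: [0.5546, 0.0967, 0.3105]
orientation: [180.0, 0.0, -102.9]
force: [-0.6, 0.4, 0.3]
opening: 0.0879
gripper_force: 0.0
```

```bash
python3 - <<'E'
from h import *
o=get_obs();print(o["clock"],o["tool_pos"],o["orientation"],o["force"],o["joint_pos"])
c=calibration("wrist");p,d=snapshot("wrist"); cv2.imwrite("pics/w1.png",p[:,:,::-1]);np.save("pics/w1.npy",d)
np.savez("pics/w1c.npz",**c)
print(proj(c,[[.553,.095,.211],[.5625,-0.,.2]]),proj(c,[[.462,-.0165,.2065]]))
for s,ce,m in blobs(red(p),60): print(s,ce,onplane(c,ce,.2),np.median(d[m]))
E
```

```text
3.1 [0.55462058 0.09673876 0.31045365] [ 1.79984979e+02  1.75387627e-03 -1.02906220e+02] [-0.64450657  0.39435642  0.292355  ] [ 2.98042040e+01  7.47608416e+00 -5.83684890e+00 -1.17937201e-02
 -7.66969147e+01 -4.27077091e+01]
[[283.85080559 215.49473137]
 [240.04340499  85.46604222]] [[382.46907119  21.38599937]]
[357, 0, 46, 47, 1262] [379.3, 21.7] [ 0.46217302 -0.01789548  0.2       ] 0.23818383
```

View pics/w1.png

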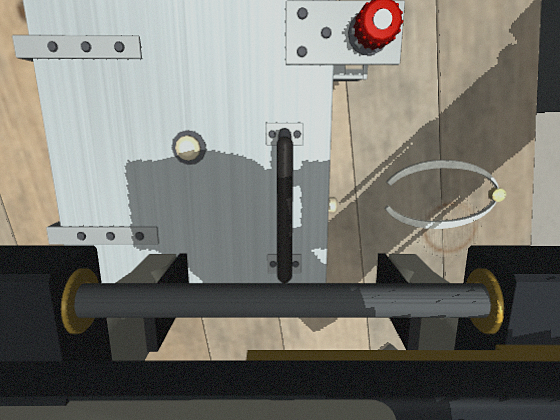

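Wrist view: bar vertical from (286,132) to (285,281), centred u≈285, knob top at (382,19); the yaw matches.

```bash
python3 - <<'E'
from h import *
c=dict(np.load("pics/w1c.npz"))
a=onplane(c,(286,134),.207);b=onplane(c,(285,278),.207);print(a,b,(a+b)/2,np.linalg.norm(a-b)); v=b-a;print(np.degrees(np.arctan2(-v[0],v[1])))
print("knobtop",onplane(c,(382,19),.2065))
m=(a+b)/2
plan((m[0],m[1],.186),-103,1)
E
```

```text
[0.53865312 0.03888422 0.207     ] [0.5635149  0.14521722 0.207     ] [0.55108401 0.09205072 0.207     ] 0.10920080649316517
-13.15995129618292
knobtop [ 0.46208443 -0.0179485   0.2065    ]
[0.058 0.021 1.245] wz 0.006
```

step_arm(
  steps=[
    [[0.03,0.01,0.2,0,0,0],[0.06,0.02,0.4,0,0,0],[0.06,0.02,0.6,0,0,0],[0.06,0.02,0.75,0,0,0],[0.06,0.02,0.75,0,0,0]],
  ],
)

```text
clock: 3.65
tool_pos: [0.5498, 0.0925, 0.2335]
orientation: [179.8, -0.1, -102.7]
force: [-0.5, -0.5, 0.2]
opening: 0.0876
gripper_force: 0.0
```

step_arm(
  steps=[
    [[0,0,0.12,0,0,0],[0,0,0.25,0,0,0],[0,0,0.38,0,0,0],[0,0,0.49,0,0,0],[0,0,0.49,0,0,0],[0,0,0.49,0,0,0]],
  ],
)

```text
clock: 4.25
tool_pos: [0.5516, 0.0923, 0.1864]
orientation: [180.0, -0.0, -102.8]
force: [0.0, 0.3, 1.2]
opening: 0.0874
gripper_force: 0.0
```

step_arm(
  steps=[
    [[0,0,0,0,0,0],[0,0,0,0,0,0],[0,0,0,0,0,0],[0,0,0,0,0,0],[0,0,0,0,0,0],[0,0,0,0,0,0],[0,0,0,0,0,0],[0,0,0,0,0,0]],
  ],
  jaw=255,
)

```text
clock: 5.05
tool_pos: [0.5515, 0.0924, 0.1865]
orientation: [180.0, -0.0, -102.8]
force: [-0.1, -0.5, 0.2]
opening: 0.0291
gripper_force: 0.0
```

step_arm(
  steps=[
    [[0,0,0,0,0,0],[0,0,0,0,0,0],[0,0,0,0,0,0],[0,0,0,0,0,0],[0,0,0,0,0,0]],
  ],
)

```text
clock: 5.55
tool_pos: [0.5519, 0.0923, 0.1866]
orientation: [-180.0, 0.0, -102.8]
force: [4.0, -1.4, -2.3]
opening: 0.0112
gripper_force: 30.0
```

step_arm(
  steps=[
    [[0,0,-0.01,0,0,0],[0,0,-0.02,0,0,0],[0,0,-0.03,0,0,0],[0,0,-0.04,0,0,0],[0,0,-0.05,0,0,0],[0,0,-0.06,0,0,0],[0,0,-0.06,0,0,0],[0,0,-0.06,0,0,0]],
  ],
)

```text
clock: 6.35
tool_pos: [0.5534, 0.092, 0.191]
orientation: [-179.9, -0.0, -102.8]
force: [17.6, -5.9, -18.8]
opening: 0.0107
gripper_force: 30.0
```

step_arm(
  steps=[
    [[0,0,-0.01,0,0,0],[0,0,-0.02,0,0,0],[0,0,-0.03,0,0,0],[0,0,-0.03,0,0,0],[0,0,-0.03,0,0,0]],
  ],
)

```text
clock: 6.85
tool_pos: [0.5545, 0.0918, 0.194]
orientation: [-179.8, -0.0, -102.8]
force: [23.1, -8.3, -23.2]
opening: 0.011
gripper_force: 30.0
```

step_arm(
  steps=[
    [[0,-0.02,0,0,0,0],[0,-0.04,0,0,0,0],[0,-0.04,-0.01,0,0,0],[0,-0.04,-0.02,0,0,0],[0,-0.04,-0.02,0,0,0],[0,-0.04,-0.02,0,0,0]],
  ],
)

```text
clock: 7.45
tool_pos: [0.5546, 0.0916, 0.1944]
orientation: [179.8, -0.1, -102.8]
force: [10.5, -0.2, -24.6]
opening: 0.0112
gripper_force: 30.0
```

step_arm(
  steps=[
    [[0,-0.01,-0.01,0,0,0],[0,-0.02,-0.02,0,0,0],[0,-0.02,-0.02,0,0,0],[0,-0.02,-0.02,0,0,0]],
  ],
)

```text
clock: 7.85
tool_pos: [0.5546, 0.0915, 0.1946]
orientation: [179.6, -0.1, -102.9]
force: [6.0, 2.9, -30.0]
opening: 0.011
gripper_force: 30.0
```

The bar stopped dead at about 8 mm with 30 N, so the latch is caught. I'll lower the lid, release the bar and go to the knob.

step_arm(
  steps=[
    [[0,0.01,0.03,0,0,0],[0,0.02,0.06,0,0,0],[0,0.04,0.09,0,0,0],[0,0.06,0.13,0,0,0],[0,0.06,0.13,0,0,0],[0,0.06,0.13,0,0,0]],
  ],
)

```text
clock: 8.45
tool_pos: [0.5519, 0.0922, 0.1869]
orientation: [-179.9, 0.0, -102.8]
force: [6.4, -0.2, -12.5]
opening: 0.0109
gripper_force: 30.0
```

step_arm(
  steps=[
    [[0,0,0,0,0,0],[0,0,0,0,0,0],[0,0,0,0,0,0],[0,0,0,0,0,0],[0,0,0,0,0,0],[0,0,0,0,0,0]],
  ],
  jaw=0,
)

```text
clock: 9.05
tool_pos: [0.5515, 0.0924, 0.1868]
orientation: [-180.0, 0.0, -102.8]
force: [0.2, -0.3, 0.4]
opening: 0.0537
gripper_force: 0.0
```

step_arm(
  steps=[
    [[0,0,-0.2,0,0,0],[0,0,-0.4,0,0,0],[0,0,-0.6,0,0,0],[0,0,-0.8,0,0,0],[0,0,-0.8,0,0,0]],
  ],
)

```text
clock: 9.55
tool_pos: [0.5529, 0.0927, 0.2697]
orientation: [-179.8, 0.1, -102.8]
force: [1.0, -0.4, 0.1]
opening: 0.0871
gripper_force: 0.0
```

```bash
python3 - <<'E'
from h import *
o=get_obs();print(o["joint_pos"],o["tool_pos"])
plan((.462,-.0175,.265),-103,2)
E
```

```text
[ 2.95678929e+01  8.12590911e+00 -1.03433111e+01  6.49181288e-02
 -7.12576373e+01 -4.23439672e+01] [0.55289112 0.09269231 0.26966324]
[0.638 0.322 0.023] wz 0.004
[0.638 0.32  0.023] wz 0.004
```

step_arm(
  steps=[
    [[0.16,0.08,0,0,0,0],[0.32,0.16,0,0,0,0],[0.48,0.24,0,0,0,0],[0.64,0.32,0,0,0,0]],
  ],
)

```text
clock: 9.95
tool_pos: [0.5047, 0.0355, 0.2662]
orientation: [180.0, -0.0, -102.8]
force: [0.6, -0.1, 0.4]
opening: 0.0876
gripper_force: 0.0
```

step_arm(
  steps=[
    [[0.16,0.08,0,0,0,0],[0.32,0.16,0,0,0,0],[0.48,0.24,0,0,0,0],[0.64,0.32,0,0,0,0],[0.64,0.32,0,0,0,0],[0.64,0.32,0,0,0,0]],
  ],
)

```text
clock: 10.55
tool_pos: [0.4606, -0.0188, 0.2669]
orientation: [-180.0, 0.0, -102.8]
force: [1.0, 0.5, 1.0]
opening: 0.0879
gripper_force: 0.0
```

```bash
python3 - <<'E'
from h import *
o=get_obs();print(o["tool_pos"],o["orientation"],o["joint_pos"])
c=calibration("wrist");p,d=snapshot("wrist"); cv2.imwrite("pics/w2.png",p[:,:,::-1])
for s,ce,m in blobs(red(p),60): print(s,ce,onplane(c,ce,.2),np.median(d[m]))
print(proj(c,[.462,-.0175,.2065]))
E
```

```text
[ 0.46059884 -0.01884637  0.26686828] [-1.79958565e+02  2.47789599e-02 -1.02817646e+02] [ 2.22465893e+01 -1.71281552e+00 -2.12758908e+01  3.73960186e-03
 -7.03887741e+01 -3.50654979e+01]
[258, 206, 46, 50, 1308] [280.3, 230.3] [ 0.46166858 -0.01991526  0.2       ] 0.23016027
[[280.5756635  237.04955684]]
```

View pics/w2.png

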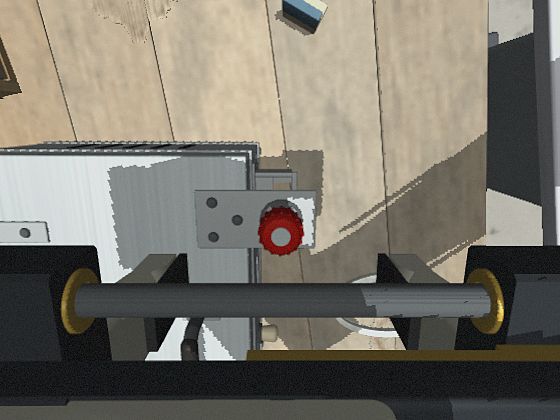

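Knob top disc centre at (281,236), so the tool needs to shift about 1.5 mm; the fingers are clear on both sides.

step_arm(
  steps=[
    [[-0.013,-0.011,0.2,0,0,0],[-0.013,-0.011,0.4,0,0,0],[-0.013,-0.011,0.6,0,0,0],[-0.013,-0.011,0.75,0,0,0],[-0.013,-0.011,0.85,0,0,0],[-0.013,-0.011,0.89,0,0,0],[-0.013,-0.011,0.89,0,0,0]],
  ],
)

```text
clock: 11.3
tool_pos: [0.4622, -0.0172, 0.1773]
orientation: [180.0, -0.0, -102.8]
force: [0.4, 0.6, 0.5]
opening: 0.0873
gripper_force: 0.0
```

step_arm(
  steps=[
    [[0,0,0,0,0,0],[0,0,0,0,0,0],[0,0,0,0,0,0],[0,0,0,0,0,0],[0,0,0,0,0,0],[0,0,0,0,0,0],[0,0,0,0,0,0],[0,0,0,0,0,0],[0,0,0,0,0,0],[0,0,0,0,0,0],[0,0,0,0,0,0]],
  ],
  jaw=255,
)

```text
clock: 12.4
tool_pos: [0.4621, -0.0173, 0.1776]
orientation: [180.0, -0.0, -102.8]
force: [0.1, -1.0, 0.6]
opening: 0.0283
gripper_force: 30.0
```

step_arm(
  steps=[
    [[0,0,-0.02,0,0,0],[0,0,-0.04,0,0,0],[0,0,-0.06,0,0,0],[0,0,-0.08,0,0,0],[0,0,-0.083,0,0,0],[0,0,-0.083,0,0,0],[0,0,-0.083,0,0,0]],
  ],
)

```text
clock: 13.1
tool_pos: [0.4621, -0.0173, 0.1858]
orientation: [180.0, 0.0, -102.8]
force: [0.9, 0.2, -2.5]
opening: 0.0286
gripper_force: 30.0
```

step_arm(
  steps=[
    [[0,0,0,0,0,-0.2],[0,0,0,0,0,-0.4],[0,0,0,0,0,-0.6],[0,0,0,0,0,-0.79],[0,0,0,0,0,-0.79]],
  ],
)

```text
clock: 13.6
tool_pos: [0.4621, -0.0173, 0.1858]
orientation: [180.0, -0.0, -80.1]
force: [1.6, -0.2, -3.7]
opening: 0.0283
gripper_force: 30.0
```

step_arm(
  steps=[
    [[0,0,0,0,0,-0.2],[0,0,0,0,0,-0.4],[0,0,0,0,0,-0.6],[0,0,0,0,0,-0.79],[0,0,0,0,0,-0.79]],
  ],
)

```text
clock: 14.1
tool_pos: [0.4622, -0.0173, 0.1859]
orientation: [-180.0, -0.0, -57.6]
force: [2.2, -1.2, -3.8]
opening: 0.0284
gripper_force: 30.0
```

step_arm(
  steps=[
    [[0,0,0,0,0,-0.2],[0,0,0,0,0,-0.4],[0,0,0,0,0,-0.6],[0,0,0,0,0,-0.79],[0,0,0,0,0,-0.79]],
  ],
)

```text
clock: 14.6
tool_pos: [0.4623, -0.0172, 0.1859]
orientation: [-180.0, -0.0, -35.0]
force: [2.3, -0.0, -3.2]
opening: 0.0286
gripper_force: 30.0
```

step_arm(
  steps=[
    [[0,0,0,0,0,-0.2],[0,0,0,0,0,-0.4],[0,0,0,0,0,-0.6],[0,0,0,0,0,-0.79],[0,0,0,0,0,-0.79],[0,0,0,0,0,-0.79]],
  ],
)

```text
clock: 15.2
tool_pos: [0.4623, -0.0171, 0.1859]
orientation: [-180.0, -0.0, -12.6]
force: [2.2, 1.4, -3.6]
opening: 0.0282
gripper_force: 30.0
```

step_arm(
  steps=[
    [[0,0,0.02,0,0,0],[0,0,0.04,0,0,0],[0,0,0.06,0,0,0],[0,0,0.083,0,0,0],[0,0,0.083,0,0,0],[0,0,0.083,0,0,0]],
  ],
)

```text
clock: 15.8
tool_pos: [0.4623, -0.0172, 0.1776]
orientation: [-180.0, -0.0, -12.3]
force: [2.8, 2.1, -2.8]
opening: 0.0282
gripper_force: 30.0
```

step_arm(
  steps=[
    [[0,0,0,0,0,0],[0,0,0,0,0,0],[0,0,0,0,0,0],[0,0,0,0,0,0],[0,0,0,0,0,0],[0,0,0,0,0,0],[0,0,0,0,0,0],[0,0,0,0,0,0]],
  ],
  jaw=0,
)

```text
clock: 16.6
tool_pos: [0.4621, -0.0173, 0.1775]
orientation: [180.0, 0.0, -12.3]
force: [0.3, 0.1, -1.6]
opening: 0.0849
gripper_force: 0.0
```

step_arm(
  steps=[
    [[0,0,-0.2,0,0,0],[0,0,-0.4,0,0,0],[0,0,-0.6,0,0,0],[0,0,-0.8,0,0,0],[0,0,-1.0,0,0,0],[0,0,-1.0,0,0,0]],
  ],
)

```text
clock: 17.2
tool_pos: [0.4635, -0.0171, 0.2803]
orientation: [-179.9, -0.2, -12.2]
force: [-0.3, 0.4, -0.1]
opening: 0.0875
gripper_force: 0.0
```

```bash
python3 - <<'E'
from h import *
o=get_obs();print(o["tool_pos"],o["moment"],o["joint_pos"])
c=calibration("wrist");p,d=snapshot("wrist")
for s,ce,m in blobs(red(p),60):
    P=ce; o_,dd=ray(c,ce); print(s,ce,o_+dd*np.percentile(d[m],20))
plan((.5515,.0925,.275),-102.8,4)
E
```

```text
[ 0.46350532 -0.01708428  0.28031835] [-0.0608207   0.01239053 -0.00379104] [ 2.23633512e+01 -2.00051573e+00 -1.98183422e+01  5.63519202e-02
 -7.19207638e+01  5.53893399e+01]
[262, 202, 43, 47, 1127] [282.6, 224.2] [ 0.46566984 -0.01885843  0.20693444]
[ 0.159 -0.315  0.009] wz 0.79
[ 0.025 -0.352  0.009] wz 0.79
[-0.112 -0.334  0.009] wz 0.79
[-0.232 -0.265  0.009] wz 0.79
```

step_arm(
  steps=[
    [[0.05,-0.1,0,0,0,0.27],[0.1,-0.21,0,0,0,0.53],[0.16,-0.31,0,0,0,0.79],[0.16,-0.31,0,0,0,0.79]],
  ],
)

```text
clock: 17.65
tool_pos: [0.4845, 0.0102, 0.2764]
orientation: [179.9, 0.1, -35.0]
force: [-0.6, 0.0, -0.3]
opening: 0.0874
gripper_force: 0.0
```

step_arm(
  steps=[
    [[0.01,-0.12,0,0,0,0.27],[0.02,-0.24,0,0,0,0.53],[0.02,-0.35,0,0,0,0.79],[0.02,-0.35,0,0,0,0.79]],
  ],
)

```text
clock: 18.05
tool_pos: [0.5059, 0.0374, 0.2767]
orientation: [179.9, 0.0, -57.4]
force: [-0.8, -0.9, -1.1]
opening: 0.0877
gripper_force: 0.0
```

step_arm(
  steps=[
    [[-0.04,-0.11,0,0,0,0.27],[-0.08,-0.22,0,0,0,0.53],[-0.11,-0.33,0,0,0,0.79],[-0.11,-0.33,0,0,0,0.79]],
  ],
)

```text
clock: 18.45
tool_pos: [0.5278, 0.0642, 0.2769]
orientation: [179.9, -0.0, -79.9]
force: [-0.2, -0.1, 0.2]
opening: 0.0882
gripper_force: 0.0
```

step_arm(
  steps=[
    [[-0.08,-0.09,0,0,0,0.27],[-0.16,-0.18,0,0,0,0.53],[-0.23,-0.27,0,0,0,0.79],[-0.23,-0.27,0,0,0,0.79],[-0.23,-0.27,0,0,0,0.79]],
  ],
)

```text
clock: 18.95
tool_pos: [0.5499, 0.0908, 0.2773]
orientation: [180.0, -0.0, -102.3]
force: [0.4, 0.5, 0.0]
opening: 0.0879
gripper_force: 0.0
```

```bash
python3 - <<'E'
from h import *
plan((.5515,.0925,.1865),-103,1)
E
```

```text
[-0.02  -0.012  0.908] wz 0.024
```

step_arm(
  steps=[
    [[-0.02,-0.01,0.2,0,0,0.02],[-0.02,-0.01,0.4,0,0,0.02],[-0.02,-0.01,0.6,0,0,0.02],[-0.02,-0.01,0.8,0,0,0.02],[-0.02,-0.01,0.9,0,0,0.02],[-0.02,-0.01,0.9,0,0,0.02]],
  ],
)

```text
clock: 19.55
tool_pos: [0.551, 0.0924, 0.1865]
orientation: [179.9, -0.1, -103.2]
force: [0.5, -0.3, 0.7]
opening: 0.0872
gripper_force: 0.0
```

step_arm(
  steps=[
    [[0,0,0,0,0,0],[0,0,0,0,0,0],[0,0,0,0,0,0],[0,0,0,0,0,0],[0,0,0,0,0,0],[0,0,0,0,0,0],[0,0,0,0,0,0],[0,0,0,0,0,0],[0,0,0,0,0,0],[0,0,0,0,0,0],[0,0,0,0,0,0],[0,0,0,0,0,0],[0,0,0,0,0,0]],
  ],
  jaw=255,
)

```text
clock: 20.85
tool_pos: [0.5521, 0.0932, 0.1875]
orientation: [-180.0, -0.0, -103.3]
force: [0.2, -2.0, -2.1]
opening: 0.0112
gripper_force: 30.0
```

step_arm(
  steps=[
    [[0,0,-0.02,0,0,0],[0,-0.01,-0.04,0,0,0],[0,-0.02,-0.06,0,0,0],[0,-0.03,-0.08,0,0,0],[0,-0.04,-0.1,0,0,0],[0,-0.05,-0.12,0,0,0],[0,-0.05,-0.12,0,0,0]],
  ],
)

```text
clock: 21.55
tool_pos: [0.5563, 0.0921, 0.1989]
orientation: [179.9, -0.0, -103.4]
force: [2.9, 2.6, -13.9]
opening: 0.011
gripper_force: 30.0
```

```bash
python3 - <<'E'
import numpy as np
# bar path: kiln x (= -tool y) and z rise, in call units of 100 mm
for d in range(0,44,3):
    t=np.radians(d); print(d, round((-205*np.cos(t)+74*np.sin(t)+205)/100,3), round((74*np.cos(t)+205*np.sin(t)-74)/100,3))
E
```

```text
0 0.0 0.0
3 0.042 0.106
6 0.089 0.21
9 0.141 0.312
12 0.199 0.41
15 0.261 0.505
18 0.329 0.597
21 0.401 0.686
24 0.478 0.77
27 0.559 0.85
30 0.645 0.926
33 0.734 0.997
36 0.826 1.064
39 0.923 1.125
42 1.022 1.182
```

The bar rose 11 mm past the old stop, so the latch is free. Next I follow the hinge arc.

step_arm(
  steps=[
    [[0,-0.02,-0.045,0,0,0],[0,-0.04,-0.09,0,0,0],[0,-0.065,-0.14,0,0,0],[0,-0.09,-0.19,0,0,0],[0,-0.12,-0.24,0,0,0],[0,-0.15,-0.29,0,0,0],[0,-0.18,-0.34,0,0,0],[0,-0.21,-0.385,0,0,0],[0,-0.245,-0.43,0,0,0],[0,-0.28,-0.475,0,0,0],[0,-0.315,-0.52,0,0,0],[0,-0.35,-0.565,0,0,0],[0,-0.35,-0.565,0,0,0]],
  ],
)

```text
clock: 22.85
tool_pos: [0.5906, 0.0842, 0.2573]
orientation: [180.0, 0.0, -103.3]
force: [-5.3, 5.6, -6.3]
opening: 0.011
gripper_force: 30.0
```

step_arm(
  steps=[
    [[0,-0.038,-0.042,0,0,0],[0,-0.077,-0.084,0,0,0],[0,-0.117,-0.124,0,0,0],[0,-0.158,-0.164,0,0,0],[0,-0.2,-0.202,0,0,0],[0,-0.244,-0.24,0,0,0],[0,-0.288,-0.276,0,0,0],[0,-0.333,-0.311,0,0,0],[0,-0.379,-0.345,0,0,0],[0,-0.425,-0.378,0,0,0],[0,-0.473,-0.41,0,0,0],[0,-0.522,-0.44,0,0,0],[0,-0.545,-0.455,0,0,0],[0,-0.545,-0.455,0,0,0],[0,-0.545,-0.455,0,0,0],[0,-0.545,-0.455,0,0,0],[0,-0.545,-0.455,0,0,0],[0,-0.545,-0.455,0,0,0]],
  ],
)

```text
clock: 24.65
tool_pos: [0.6433, 0.0721, 0.3045]
orientation: [-179.9, 0.1, -103.3]
force: [-10.5, 8.1, 2.3]
opening: 0.0107
gripper_force: 30.0
```

```bash
python3 - <<'E'
from h import *
p,d=snapshot("scene"); o=get_obs(); print(o["clock"],o["tool_pos"],o["force"],o["gripper_force"],np.abs(o["qvel"]).max())
cv2.imwrite("pics/s2.png",cv2.resize(p[100:320,180:420],None,fx=2.7,fy=2.7)[:,:,::-1])
E
```

```text
24.7 [0.64325242 0.07204681 0.30448664] [-10.40111066   7.69200991   2.74415776] 29.97527986764908 0.04122449837435592
```

View pics/s2.png

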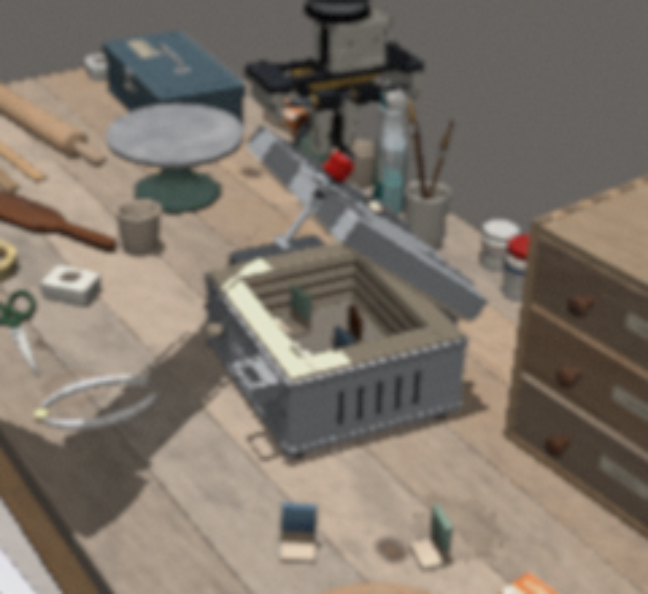

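The picture shows the lid about 40° open in the gripper, the knob home on its front and the bystanders in place. Handing in.

```bash
python3 -c "
from plant import *
print(close_job())"
```

```text
the job is handed in; nothing more can be done
None
```

The tug showed the lid was caught, so I gave the latch knob a quarter turn, let it drop home and released it; I then raised the lid to about 40° and handed the job in still gripping the handle (no verdict returned).

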